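Clear a jammed bearing chute

TASK

The bearing chute has jammed: two sealed bearings sit side by side in front of the narrow throat and a third waits behind them (they differ in thickness). First push the raised red outlet gate fully down so that nothing runs off the end; then lay a shut fingertip lightly on top of one of the two jammed bearings, slide it back up the chute so that the others can run past it through the throat, and let it follow, so that all three come to rest in one row in the lane behind the shut gate. Keep the bearings flat in the chute, never press on one with more than 15 N (the seals mark), and leave the other things on the bench where they are.

Things in the scene. Friction and masses are not known exactly. Their poses are not given: they have to be found in the camera images.
- chute_bed: Fixed sloping chute, white slippery bed; its height differs by several mm each time. Frame: origin on the bed surface, mid-lane, at the gate; x straight UP the slope (0.24 rad above level), z square out of the bed, y across. Grey rails 10 high and 12 thick. Lane 51 wide from x = -40 to 152 (throat), 45 degree taper to 175, then hopper 97 wide to 300, open above. Unheld bearings slide down it
- throat (a point): middle of the throat on the bed surface: x = 152, y = 0 in the chute_bed frame; the lane lies below it, the hopper above
- plate_edge (a point): middle of the uphill top edge of the clear hold-down plate that lies over the throat: x = 168 of chute_bed; the plate is 122 wide, covers x = 100 to 168 and spans 21.5 to 25.5 mm above the bed
- outlet_gate (a joint): red drop gate across the lane's low end, a 57 x 44 plate sliding square to the bed between two guides 50 high. 0 = fully down (shut), 0.026 = top; starts raised 20 to 26 mm (bearings would pass under it) and stays where left (friction 2.5 N, hard stop at 0)
- gate_knob (a point): centre of the flat top of the gate's round black knob (28 across, 14 high); 70 mm above the bed when shut, higher by the joint value; moves square to the bed
- bearing_1: sealed ball bearing lying flat, steel with black seal, blue plug closing the bore; 47 across, about 0.1 kg; narrow and wide ones are mixed, anything from 12 to 18 high: feel for the top. Origin: centre of its underside. One of the jammed pair at x = 183, y = +23.5 or -23.5 of chute_bed; the plate covers its lower 8 mm. A fingertip pressed on with 4 to 8 N drags it; over 15 N marks the seal. Slid back 22 to 30 mm it lets the others by
- bearing_2: sealed ball bearing lying flat, steel with black seal, blue plug closing the bore; 47 across, about 0.1 kg; narrow and wide ones are mixed, anything from 12 to 18 high: feel for the top. Origin: centre of its underside. The other of the jammed pair; handled as bearing_1
- bearing_3: sealed ball bearing lying flat, steel with black seal, blue plug closing the bore; 47 across, about 0.1 kg; narrow and wide ones are mixed, anything from 12 to 18 high: feel for the top. Origin: centre of its underside. Waits behind and between the two: x = 224, y = 0 of chute_bed. When one of them is slid back it gives way sideways and runs past on the free side
- wax_tin: bystander, to be left alone: round tin of wax, 95 across, 33 high; origin at the centre of its underside
- masking_tape: bystander, to be left alone: roll of masking tape lying flat, 104 across, 25 high; origin at the centre of its underside
- spring_clamp: bystander, to be left alone: black spring clamp lying flat, 142 x 96 x 28; origin at the centre of its underside
- sanding_block: bystander, to be left alone: cork sanding block, 65 x 116 x 37; origin at the centre of its underside
- tape_measure: bystander, to be left alone: tape measure standing on edge, 38 x 84 x 68; origin at the centre of its underside

How it is judged:
On the way, in this order (a step that is already met when the one before it is completed fails the run):
1. the outlet gate is pushed fully down (within 2 mm of its stop) (value of joint outlet_gate below 0.002 m), for 0.2 s.
2. with the gate shut, one of the two jammed bearings has been slid back up the chute by at least 12 mm (value of joint outlet_gate below 0.003 m and x of any of bearing_1, bearing_2 in the frame of chute_bed above 0.195 m), for 0.1 s.
At the end, for the whole second after the job is handed in: The gate is shut (within 3 mm); all three bearings lie flat on the bed in one row in the lane between gate and throat (centres 10 to 135 mm up from the gate line, within 10 mm of the lane's centre line) and are at rest (value of joint outlet_gate below 0.003 m and x of bearing_1 in the frame of chute_bed between 0.01 and 0.135 m and y of bearing_1 in the frame of chute_bed between -0.01 and 0.01 m and z of bearing_1 in the frame of chute_bed between -0.005 and 0.006 m and linear speed of each of bearing_1, bearing_2, bearing_3 below 0.02 m/s and x of bearing_2 in the frame of chute_bed between 0.01 and 0.135 m and y of bearing_2 in the frame of chute_bed between -0.01 and 0.01 m and z of bearing_2 in the frame of chute_bed between -0.005 and 0.006 m and x of bearing_3 in the frame of chute_bed between 0.01 and 0.135 m and y of bearing_3 in the frame of chute_bed between -0.01 and 0.01 m and z of bearing_3 in the frame of chute_bed between -0.005 and 0.006 m); the robot touches nothing.
It fails at once if a finger presses on a bearing with more than 15 N (contact force between the fingers and bearing_1 above 15 N or contact force between the fingers and bearing_2 above 15 N or contact force between the fingers and bearing_3 above 15 N).
It fails at once if a bearing is lifted more than 20 mm off the bed or tipped by more than 0.5 rad from lying level (z of any of bearing_1, bearing_2, bearing_3 in the frame of chute_bed above 0.02 m or angle between any of bearing_1, bearing_2, bearing_3's own z axis and vertical above 0.5 rad).
It fails at once if a bystander (wax tin, masking tape, spring clamp, sanding block, tape measure) is moved more than 25 mm (distance of any of wax_tin, masking_tape, spring_clamp, sanding_block, tape_measure from where it was at the start of the episode above 0.025 m).
It also fails if it takes over 48 s, if anything falls off the work surface, if the arm or the gripper's body presses on something with over 40 N, if the wrist force passes 120 N, or if a joint passes its speed limit or range.

ROBOT

A 7-joint arm with a two-finger parallel gripper is mounted at the origin on a cart in front of the work surface, level with it; the furniture and walls round the work are solid. World frame = base frame: x ahead of the robot, y to its left, z up, the work surface at z = 0. Lengths are in m, angles in rad, forces in N, time in s.
With the tool pointing down it reaches from about 0.4 to 0.9 m from the base axis. Payload 5.6 kg.
Tool frame: the origin (TCP) lies midway between the tips of the shut fingers; the grasp point (between the pads) lies 19 mm behind it; z points along the fingers, y is the line along which they close (so a half turn about z gives the same grasp; the last joint's range is limited). The gripper opens to 92 mm and grips with 3 to 60 N. Pads are 20 mm wide; open, the fingers measure 128 mm over their backs; the gripper's body (75 mm by 189 mm) begins 69 mm behind the grasp point.
Start: joints at [-1.291, 0.468, -0.012, 1.603, 0.006, 1.071, -0.056], TCP at [0.206, 0.616, 0.215] pointing down, gripper open.
Joint ranges: [-2.53, 2.53], [-0.31, 2.02], [-1.57, 1.55], [0.28, 2.44], [-1.29, 4.43], [0.15, 1.84], [-2.92, 2.92]. Speed limits (rad/s): [2.57, 2.57, 3.14, 3.14, 3.14, 3.14, 3.14].

INTERFACE

Orientations are given as a unit quaternion [w, x, y, z].
In Python, from rig import get_obs, cams, order, regions_of, place_of gives the robot as it stands.
- The arm moves only by the tool jog_arm, never from a script. Its argument "targets" is a list of rows, each a list of 2 entries, a list of its own where there are three numbers: the shift along the world's x, y, z in cm, then the turn, a rotation vector about the world's x, y, z in degrees. A call has 1 to 12 rows; each row shifts and turns the commanded pose from where the row before left it; what a row does not reach is not made up. A row lasts 1/12 s, in which the tool goes at most 41.7 mm and 7.16 degrees, less where a joint would pass 70% of its speed; a pose out of reach is approached as far as the arm can. A call with a gripper value outside its range is refused whole. "gripper" is the opening, from 0 (shut) to 1 (fully open), set as the call begins (left out, the last holds). The fingers move at their own pace and stop on an object; "grip_force" is the grip in N (left out, the last holds). Time passes only in rows, so rows that do not move let the fingers close. It gives the time, the measured TCP pose, the force, the opening and the grip force at its end, in the units of the state.
- get_obs(): the state, without advancing time (a new reading comes with each control period).
- cams.camera(name): name is "scene" or "side" or "wrist"; returns the picture (384x512x3 uint8, red, green, blue); there is no depth.
- cams.get_calibration(name): a dict with "K" (3x3 intrinsics, pixels), "pose" (4x4, takes a point from camera to world coordinates); the wrist camera has in their place "hand_eye" (4x4, takes a point from camera to tool coordinates, whose origin is the TCP and whose axes are the flange's). Camera axes: x right, y down, z forward; pixel columns grow to the right and rows downward; lengths in m; the calibration is good to about 2 mm. The wrist camera is an equidistant fisheye: a pixel r from the principal point sees the ray r / f radians off the axis. A picture is of the moment at which its call begins: read the wrist's pose just before it. get_calibration takes no time and is no camera call.
- order.finish_job(): hands the job in; it is judged then, once.
Trained networks look in the newest picture that a camera, given by its name, has taken for a name from the list of things; names that differ only in an ending like _2 or _b are one class to them, and where a whole thing is asked for, a point or a joint stands for the part that bears it (a point fixed in the world has none). Each returns a list of dicts, best first, with "score" (0 to 1); they miss things now and then, are a little off and sometimes report something else, mostly with a low value. They report only what shows in the picture. A call takes as long as a camera call.
- regions_of(camera, query): "region" (384x512 bool, what is visible of it) and "rect" ([centre column, centre row, width, height] in pixels, round what is visible of it).
- place_of(camera, query): "centre" ([column, row] in pixels: a listed point, or the origin of a listed thing).
The state is a dict: "t": time; "joint_positions": joint angles; "dq": joint speeds; "joint_efforts": joint torques, N m; "position": TCP position; "orientation": TCP orientation; "force": force on the tool from outside, world axes, zero at the start; "moment": the same for the moment, N m; "gripper_width": finger opening in m; "grip_force": force on a finger pad.
Only numpy, scipy, OpenCV 4.12 (cv2) and the standard library are available. Lean on these libraries where they do the work, as an engineer would, in place of code of your own. Each camera call takes 0.05 s, during which the arm holds its last target. There are 200 camera calls.

## Working session

There is one attempt and no reset: what is moved stays moved. The work goes in short steps, Python scripts to look and compute and a tool call to move; the robot and the scene stay as the last step left them, time stands still between calls to the robot, and variables do not carry over. Pictures are saved under pics/ and viewed, at most 10 in all, crops included, and the job is handed in when it is done.

Besides the shell and the picture viewer there is one more tool, called after "Emit:" as a command line: name --argument value ..., lists and objects as JSON in quotes. jog_arm: Moves the arm, as the interface text tells. Its arguments: {"type":"object","properties":{"targets":{"type":"array"},"gripper":{"type":"number"},"grip_force":{"type":"number"}},"required":["targets"]}

```bash
mkdir -p pics; cat > h.py <<'E'
import numpy as np, cv2
from rig import get_obs, cams, order, regions_of, place_of
from scipy.spatial.transform import Rotation as R
def ray(cam,px):
    c=cams.get_calibration(cam);P=np.array(c['pose']);K=np.array(c['K'])
    d=P[:3,:3]@np.linalg.solve(K,[px[0],px[1],1]);return P[:3,3],d/np.linalg.norm(d)
def tri(rs):
    A=np.zeros((3,3));b=np.zeros(3)
    for o,d in rs:
        M=np.eye(3)-np.outer(d,d);A+=M;b+=M@o
    X=np.linalg.solve(A,b)
    return X,[np.linalg.norm((np.eye(3)-np.outer(d,d))@(X-o)) for o,d in rs]
def st():
    o=get_obs();print('t',round(o['t'],2),'p',np.round(o['position'],4),'q',np.round(o['orientation'],3),'F',np.round(o['force'],1),'w',round(o['gripper_width'],3))
    return o
E
python3 - <<'E'
from h import *
o=st()
ims=[]
for c in ['scene','side']:
    im=cams.camera(c);ims.append(im[:,:,::-1])
    cv2.imwrite(f'pics/{c}0.png',im[:,:,::-1])
    print(c,np.round(cams.get_calibration(c)['pose'],3).tolist())
D={}
for q in ['throat','plate_edge','gate_knob','bearing_1','chute_bed','outlet_gate']:
    rr=[]
    for c in ['scene','side']:
        L=place_of(c,q); print(q,c,[(np.round(l['centre'],1).tolist(),round(l['score'],2)) for l in L[:4]])
        if L: rr.append(ray(c,L[0]['centre']))
    if len(rr)==2 and q!='bearing_1': X,e=tri(rr);print('   ',np.round(X,4),np.round(e,4))
E
```

```text
t 0.0 p [0.2061 0.6158 0.2136] q [-0.     0.161  0.987 -0.001] F [-0.2  0.2 -0.4] w 0.092
scene [[0.781, -0.303, 0.546, -0.111], [-0.624, -0.41, 0.666, -0.803], [0.022, -0.86, -0.509, 0.71], [0.0, 0.0, 0.0, 1.0]]
side [[-0.957, -0.125, 0.263, 0.305], [-0.291, 0.447, -0.846, 0.83], [-0.012, -0.886, -0.464, 0.559], [0.0, 0.0, 0.0, 1.0]]
throat scene [([269.1, 182.8], 0.89), ([287.7, 182.5], 0.45)]
throat side [([245.1, 206.1], 0.75)]
    [0.5911 0.023  0.075 ] [0.0051 0.0051]
plate_edge scene [([270.4, 177.4], 0.57), ([271.0, 185.8], 0.55)]
plate_edge side [([240.9, 193.5], 0.97), ([277.4, 322.9], 0.66)]
    [0.5981 0.0181 0.1024] [0.0023 0.0023]
gate_knob scene [([228.7, 153.5], 0.44)]
gate_knob side [([243.6, 222.0], 0.55)]
    [0.538  0.1888 0.1361] [0.0057 0.0057]
bearing_1 scene [([272.1, 187.4], 0.48), ([286.4, 181.7], 0.44), ([278.6, 182.6], 0.4)]
bearing_1 side [([236.8, 193.4], 0.59), ([251.7, 195.1], 0.59), ([240.0, 187.0], 0.57), ([176.3, 325.9], 0.57)]
chute_bed scene [([233.7, 181.1], 0.62), ([279.4, 182.4], 0.37)]
chute_bed side [([246.0, 249.8], 0.75)]
    [0.5414 0.16   0.0387] [0.0011 0.0011]Traceback (most recent call last):
  File "<stdin>", line 12, in <module>
ValueError: it knows: bearing, chute_bed, gate_knob, masking_tape, plate_edge, sanding_block, spring_clamp, tape_measure, throat, wax_tin
```

```bash
python3 - <<'E'
import cv2,numpy as np
a=cv2.imread('pics/scene0.png');b=cv2.imread('pics/side0.png')
print(a.shape)
f=lambda im,x0,y0,x1,y1,s:cv2.resize(im[y0:y1,x0:x1],None,fx=s,fy=s,interpolation=cv2.INTER_CUBIC)
p=f(a,170,110,370,260,3); q=f(b,150,130,350,280,3)
cv2.imwrite('pics/c1.png',p);cv2.imwrite('pics/c2.png',q)
E
```

```text
(384, 512, 3)
```

View pics/scene0.png

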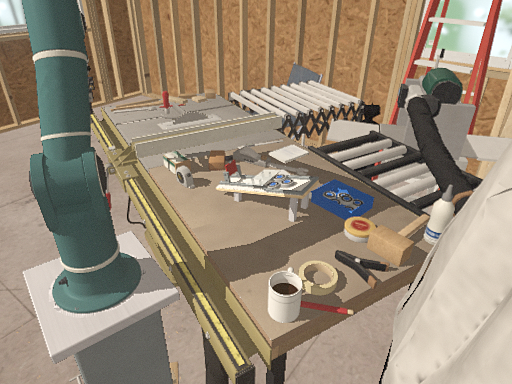

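View pics/c2.png

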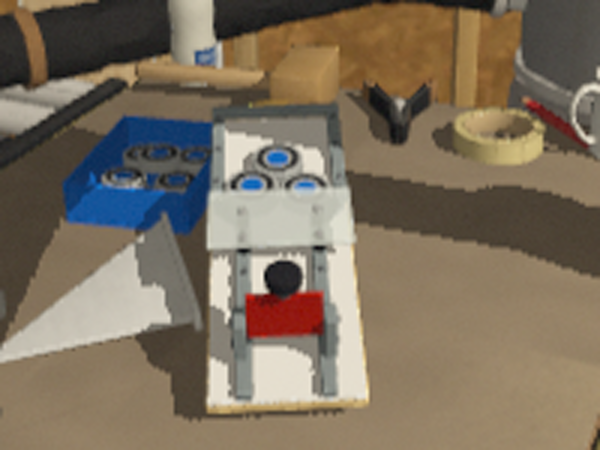

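View pics/c1.png

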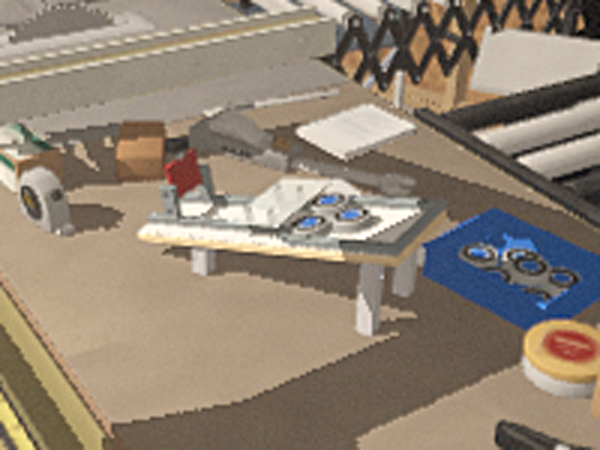

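Scene crop: the jammed pair shows at about (274,184) and (280,177), with the third bearing at (287,182). Side crop: pair at (234,192) and (252,192), third at (243,183), raised red gate with black knob at about (244,222). Now I'll fit the chute pose.

```bash
cat >> h.py <<'E'
from scipy.optimize import least_squares
def frame(p):
    x,y,z,yaw=p[:4]
    Rm=R.from_euler('z',yaw).as_matrix()@R.from_euler('y',-0.24).as_matrix()
    return Rm,np.array([x,y,z])
def proj(cam,X):
    c=cams.get_calibration(cam);P=np.linalg.inv(np.array(c['pose']));K=np.array(c['K'])
    v=K@(P[:3,:3]@X+P[:3,3]);return v[:2]/v[2]
E
python3 - <<'E'
from h import *
D=[('scene',(152,0,0),(269.1,182.8)),('side',(152,0,0),(245.1,206.1)),
('scene',(168,0,25.5),(271,178.5)),('side',(168,0,25.5),(240.9,193.5)),
('scene',(0,0,93),(228.7,153.5)),('side',(0,0,93),(243.6,222)),
('scene',(0,0,0),(233.7,181.1)),('side',(0,0,0),(246,249.8)),
('scene',(183,-23.5,15),(274.3,184.3)),('scene',(183,23.5,15),(280,176.7)),('scene',(224,0,15),(287.3,181.7)),
('side',(183,-23.5,15),(251.7,192.3)),('side',(183,23.5,15),(234,191.7)),('side',(224,0,15),(242.7,182.7))]
def res(p):
    Rm,t=frame(p)
    return np.concatenate([proj(c,t+Rm@(np.array(X)/1000))-np.array(u) for c,X,u in D])
s=least_squares(res,[.54,.16,.04,-1.22],loss='soft_l1')
print(np.round(s.x,4));print(np.round(s.fun.reshape(-1,2),1))
Rm,t=frame(s.x)
print(Rm.round(3))
for n,X in [('knob',(0,0,93)),('b+',(183,23.5,15)),('b-',(183,-23.5,15)),('b3',(224,0,15))]: print(n,(t+Rm@(np.array(X)/1000)).round(4))
for q in ['wax_tin','masking_tape','spring_clamp','sanding_block','tape_measure']:
    L=place_of('scene',q)
    if L:
        o,d=ray('scene',L[0]['centre']);print(q,L[0]['score'],(o-d*o[2]/d[2]).round(3))
print(get_obs()['t'])
E
```

```text
[ 0.5435  0.1599  0.0376 -1.2249]
[[-0.1  1.4]
 [-2.  -1.5]
 [ 0.7 -0.8]
 [ 1.8 -0.3]
 [-0.3  4.2]
 [ 0.4 -0.5]
 [ 0.3  0.3]
 [-1.2 -0.1]
 [-1.8 -0.5]
 [-0.6  1.3]
 [-0.7 -0.1]
 [-0.1 -0.2]
 [-0.2  1.1]
 [-0.4 -0.2]]
[[ 0.329  0.941 -0.081]
 [-0.914  0.339  0.224]
 [ 0.238  0.     0.971]]
knob [0.536  0.1807 0.1279]
b+ [0.6247 0.004  0.0957]
b- [ 0.5805 -0.012   0.0957]
b3 [ 0.6161 -0.0415  0.1054]
wax_tin 0.88 [ 0.721 -0.274  0.   ]
masking_tape 0.67 [ 0.465 -0.354  0.   ]
spring_clamp 0.7 [ 0.583 -0.383  0.   ]
tape_measure 0.77 [0.414 0.292 0.   ]
0.85
```

Emit:
jog_arm --targets '[[[2.6,-3.2,0],[0,0,-5.74]],[[2.6,-3.2,0],[0,0,-5.74]],[[2.6,-3.2,0],[0,0,-5.74]],[[2.6,-3.2,0],[0,0,-5.74]],[[2.6,-3.2,0],[0,0,-5.74]],[[2.6,-3.2,0],[0,0,-5.74]],[[2.6,-3.2,0],[0,0,-5.74]],[[2.6,-3.2,0],[0,0,-5.74]],[[2.6,-3.2,0],[0,0,-5.74]],[[2.6,-3.2,0],[-4.31,-1.55,0]],[[2.6,-3.2,0],[-4.31,-1.55,0]],[[2.6,-3.2,0],[-4.31,-1.55,0]]]' --gripper 0 --grip_force 20

```text
t: 1.85
position: [0.5199, 0.2305, 0.2156]
orientation: [0.099, 0.571, 0.812, -0.069]
force: [-0.4, 0.8, -0.0]
gripper_width: 0.0139
grip_force: 0.0
```

```bash
python3 - <<'E'
from h import *
o=st();print(np.round(o['joint_positions'],2))
im=cams.camera('wrist');cv2.imwrite('pics/w1.png',im[:,:,::-1])
c=cams.get_calibration('wrist');print({k:np.round(v,4).tolist() if not isinstance(v,str) else v for k,v in c.items()})
Rm,t=frame([.5435,.1599,.0376,-1.2249])
q=np.array(o['orientation']);print('rotvec to target',np.degrees((R.from_matrix(Rm@np.diag([-1,1,-1]))*R.from_quat(q[[1,2,3,0]]).inv()).as_rotvec()).round(2))
for qn in ['throat','plate_edge','gate_knob','bearing','chute_bed']:
    print(qn,[(np.round(l['centre'],1).tolist(),round(l['score'],2)) for l in place_of('wrist',qn)[:4]])
E
```

```text
t 1.85 p [0.5199 0.2305 0.2156] q [ 0.099  0.571  0.812 -0.069] F [-0.4  0.8 -0. ] w 0.014
[-0.91  0.37  0.38  1.81  0.12  1.04 -0.27]
{'K': [[297.3186, 0.0, 257.2456], [0.0, 297.3186, 196.4808], [0.0, 0.0, 1.0]], 'hand_eye': [[-0.0003, -0.9662, -0.2579, 0.0717], [1.0, -0.0001, -0.0009, -0.0005], [0.0008, -0.2579, 0.9662, -0.169], [0.0, 0.0, 0.0, 1.0]]}
rotvec to target [0.14 0.12 0.04]
throat []
plate_edge [([254.5, 323.5], 0.84), ([201.8, 50.9], 0.53)]
gate_knob [([254.9, 229.1], 0.69)]
bearing [([272.3, 317.0], 0.92), ([253.3, 338.8], 0.73), ([239.6, 321.7], 0.5)]
chute_bed [([255.9, 198.1], 0.93)]
```

View pics/w1.png

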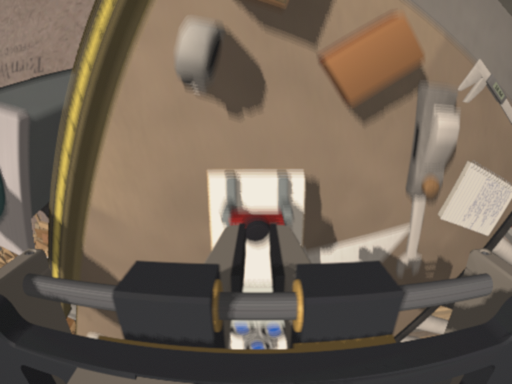

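The wrist picture shows the knob at (257,229), plugs at (242,328), (274,328) and (257,346), and the chute centred in view. I'll refit with all three cameras.

```bash
cat >> h.py <<'E'
def wproj(X,pos,q):
    c=cams.get_calibration('wrist');H=np.array(c['hand_eye']);K=np.array(c['K'])
    T=np.eye(4);T[:3,:3]=R.from_quat(np.array(q)[[1,2,3,0]]).as_matrix();T[:3,3]=pos
    M=np.linalg.inv(T@H);v=M[:3,:3]@X+M[:3,3]
    r=np.hypot(v[0],v[1]);th=np.arctan2(r,v[2])
    return K[:2,2]+K[0,0]*th*v[:2]/r
E
python3 - <<'E'
from h import *
o=get_obs();pos,q=o['position'],o['orientation']
D=[('scene',(152,0,0),(269.1,182.8)),('side',(152,0,0),(245.1,206.1)),
('scene',(168,0,25.5),(271,178.5)),('side',(168,0,25.5),(240.9,193.5)),
('side',(0,0,93),(243.6,222)),
('scene',(0,0,0),(233.7,181.1)),('side',(0,0,0),(246,249.8)),
('scene',(183,-23.5,15),(274.3,184.3)),('scene',(183,23.5,15),(280,176.7)),('scene',(224,0,15),(287.3,181.7)),
('side',(183,-23.5,15),(251.7,192.3)),('side',(183,23.5,15),(234,191.7)),('side',(224,0,15),(242.7,182.7)),
('wrist',(0,0,93),(255.9,229.1)),('wrist',(0,0,0),(255.9,198.1)),('wrist',(168,0,25.5),(254.5,323.5)),
('wrist',(183,-23.5,15),(241.5,328)),('wrist',(183,23.5,15),(274,328)),('wrist',(224,0,15),(257,346))]
def res(p):
    Rm,t=frame(p);r=[]
    for c,X,u in D:
        P=t+Rm@(np.array(X)/1000)
        r.append((wproj(P,pos,q) if c=='wrist' else proj(c,P))-np.array(u))
    return np.concatenate(r)
s=least_squares(res,[.54,.16,.04,-1.22],loss='soft_l1')
print(s.x.round(4).tolist());print(np.round(s.fun.reshape(-1,2),1).tolist())
Rm,t=frame(s.x)
print(Rm.round(3))
for n,X in [('knob',(0,0,93)),('b+',(183,23.5,15)),('b-',(183,-23.5,15)),('b3',(224,0,15)),('shutknob',(0,0,70))]: print(n,(t+Rm@(np.array(X)/1000)).round(4))
print('tcp in chute',(Rm.T@(np.array(pos)-t)).round(4))
E
```

```text
[0.5417, 0.1607, 0.0381, -1.2178]
[[-0.5, 1.2], [-1.8, -1.4], [0.3, -1.0], [2.0, -0.2], [1.1, -0.4], [-0.3, 0.2], [-0.6, 0.0], [-2.2, -0.7], [-1.0, 1.0], [-1.1, -0.3], [-0.1, -0.1], [-0.1, 1.1], [-0.4, -0.1], [-0.1, 1.4], [0.4, 5.3], [2.5, -0.4], [-0.5, -1.7], [-0.8, -1.8], [0.3, 0.1]]
[[ 0.336  0.938 -0.082]
 [-0.911  0.346  0.223]
 [ 0.238  0.     0.971]]
knob [0.5341 0.1815 0.1285]
b+ [0.624  0.0054 0.0962]
b- [ 0.5799 -0.0108  0.0962]
b3 [ 0.6157 -0.0401  0.1059]
shutknob [0.536  0.1763 0.1061]
tcp in chute [-0.0327  0.0024  0.1896]
```

Emit:
jog_arm --targets '[[[0.52,-1.65,-2.48],[0,0,0]],[[0.52,-1.65,-2.48],[0,0,0]],[[0.53,-1.65,-2.48],[0,0,0]],[[0.041,-0.112,-0.486],[0,0,0]],[[0.041,-0.112,-0.486],[0,0,0]],[[0.041,-0.112,-0.486],[0,0,0]],[[0.041,-0.112,-0.486],[0,0,0]],[[0.041,-0.112,-0.486],[0,0,0]],[[0.041,-0.112,-0.486],[0,0,0]]]'

```text
t: 2.9
position: [0.5367, 0.1779, 0.1114]
orientation: [0.098, 0.57, 0.813, -0.068]
force: [-1.7, 1.9, 2.3]
gripper_width: 0.0006
grip_force: 1.2
```

Emit:
jog_arm --targets '[[[0.025,-0.067,-0.29],[0,0,0]],[[0.025,-0.067,-0.29],[0,0,0]],[[0,0,0],[0,0,0]]]'

```text
t: 3.15
position: [0.5371, 0.1776, 0.1095]
orientation: [0.097, 0.57, 0.813, -0.067]
force: [-14.0, 4.7, 36.6]
gripper_width: 0.0006
grip_force: 18.8
```

Emit:
jog_arm --targets '[[[0,0,0],[0,0,0]],[[0,0,0],[0,0,0]],[[-0.25,0.67,2.91],[0,0,0]],[[-0.25,0.67,2.91],[0,0,0]],[[1.2,-3.8,0.98],[0,0,0]],[[1.2,-3.8,0.98],[0,0,0]],[[1.2,-3.8,0.98],[0,0,0]],[[0,0,0],[0,0,0]],[[0,0,0],[0,0,0]]]'

```text
t: 3.9
position: [0.5688, 0.0717, 0.1937]
orientation: [0.098, 0.573, 0.811, -0.068]
force: [-0.6, 1.6, -0.6]
gripper_width: 0.0008
grip_force: 0.0
```

```bash
python3 - <<'E'
from h import *
o=st();print(np.round(o['joint_positions'],2))
im=cams.camera('wrist');cv2.imwrite('pics/w2.png',im[:,:,::-1])
Rm,t=frame([0.5417, 0.1607, 0.0381, -1.2178])
print('tcp in chute',(Rm.T@(np.array(o['position'])-t)).round(4))
for n,X in [('b+',(183,23.5,15)),('b-',(183,-23.5,15)),('b3',(224,0,15)),('knob',(0,0,73.5)),('edge',(168,0,29)),('tip',(188,-27,15))]:
    print(n,wproj(t+Rm@(np.array(X)/1000+[0,0,.0035]),o['position'],o['orientation']).round(1))
for qn in ['bearing','gate_knob','plate_edge']: print(qn,[(np.round(l['centre'],1).tolist(),round(l['score'],2)) for l in place_of('wrist',qn)[:4]])
cams.camera('side');print([l['centre'] for l in place_of('side','gate_knob')], proj('side',t+Rm@[0,0,.0735]))
E
```

```text
t 3.9 p [0.5688 0.0717 0.1937] q [ 0.098  0.573  0.811 -0.068] F [-0.6  1.6 -0.6] w 0.001
[-0.67  0.37  0.44  1.88  0.11  0.91  0.01]
tcp in chute [ 0.1272 -0.0053  0.1291]
b+ [286.6 245.6]
b- [241.  246.2]
b3 [264.  280.1]
knob [263.3  45.7]
edge [264.1 238. ]
tip [237.8 250.6]
bearing [([281.5, 236.9], 0.91), ([243.0, 241.0], 0.42)]
gate_knob [([263.3, 49.6], 0.7)]
plate_edge [([264.4, 238.7], 0.96)]
[[243.7, 230.8]] [244.86987414 227.90759775]
```

View pics/w2.png

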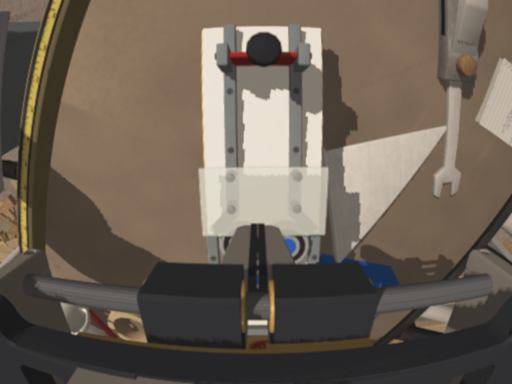

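Emit:
jog_arm --targets '[[[0.02,-3.19,0.74],[0,0,0]],[[0.02,-3.19,0.73],[0,0,0]],[[0.24,-0.66,-2.88],[0,0,0]],[[0.24,-0.66,-2.88],[0,0,0]],[[0.25,-0.66,-2.88],[0,0,0]],[[0.04,-0.11,-0.49],[0,0,0]],[[0.04,-0.11,-0.49],[0,0,0]],[[0,0,0],[0,0,0]],[[0,0,0],[0,0,0]]]'

```text
t: 4.95
position: [0.5773, -0.0107, 0.1124]
orientation: [0.098, 0.57, 0.813, -0.068]
force: [0.2, -0.8, 0.0]
gripper_width: 0.0005
grip_force: 0.0
```

```bash
cat >> h.py <<'E'
Rc,tc=frame([0.5417, 0.1607, 0.0381, -1.2178])
def ch():
    o=st();print('tcp chute mm',(1000*Rc.T@(np.array(o['position'])-tc)).round(1),'F chute',(Rc.T@np.array(o['force'])).round(1));return o
E
python3 - <<'E'
from h import *
o=ch()
im=cams.camera('wrist');cv2.imwrite('pics/w3.png',im[:,:,::-1])
print(np.round(o['joint_positions'],2))
E
```

```text
t 4.95 p [ 0.5773 -0.0107  0.1124] q [ 0.098  0.57   0.813 -0.068] F [ 0.2 -0.8  0. ] w 0.001
tcp chute mm [185.8 -25.9  31. ] F chute [ 0.8 -0.1 -0.2]
[-0.52  0.47  0.43  1.95  0.06  0.7   0.17]
```

View pics/w3.png

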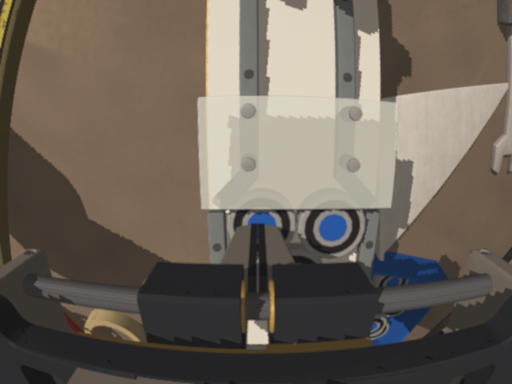

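Emit:
jog_arm --targets '[[[0.21,-0.57,-0.37],[0,0,0]],[[0,0,0],[0,0,0]],[[0.004,-0.011,-0.049],[0,0,0]],[[0.004,-0.011,-0.049],[0,0,0]],[[0.004,-0.011,-0.049],[0,0,0]],[[0.004,-0.011,-0.049],[0,0,0]],[[0.004,-0.011,-0.049],[0,0,0]],[[0.004,-0.011,-0.049],[0,0,0]],[[0.004,-0.011,-0.049],[0,0,0]],[[0.004,-0.011,-0.049],[0,0,0]]]'

```text
t: 5.83
position: [0.5788, -0.0181, 0.1036]
orientation: [0.098, 0.571, 0.812, -0.069]
force: [0.7, -0.7, 0.7]
gripper_width: 0.0
grip_force: 0.0
```

```bash
python3 -c "
from h import *
ch()"
```

```text
t 5.83 p [ 0.5788 -0.0181  0.1036] q [ 0.098  0.571  0.812 -0.069] F [ 0.7 -0.7  0.7] w 0.0
tcp chute mm [191.  -27.   20.7] F chute [1.  0.4 0.4]
```

Emit:
jog_arm --targets '[[[0.004,-0.011,-0.049],[0,0,0]],[[0.004,-0.011,-0.049],[0,0,0]],[[0,0,0],[0,0,0]]]'

```text
t: 6.08
position: [0.5788, -0.0184, 0.1026]
orientation: [0.098, 0.571, 0.812, -0.069]
force: [0.9, -0.2, -0.0]
gripper_width: 0.0002
grip_force: 0.0
```

Emit:
jog_arm --targets '[[[0.004,-0.011,-0.049],[0,0,0]],[[0,0,0],[0,0,0]]]'

```text
t: 6.25
position: [0.5789, -0.0185, 0.1022]
orientation: [0.098, 0.571, 0.812, -0.069]
force: [-0.2, 0.2, -0.1]
gripper_width: 0.0006
grip_force: 0.0
```

Emit:
jog_arm --targets '[[[0.002,-0.006,-0.025],[0,0,0]],[[0,0,0],[0,0,0]]]'

```text
t: 6.42
position: [0.5789, -0.0185, 0.102]
orientation: [0.098, 0.571, 0.812, -0.069]
force: [0.2, 0.5, 0.2]
gripper_width: 0.0003
grip_force: 0.0
```

Emit:
jog_arm --targets '[[[0.004,-0.011,-0.049],[0,0,0]],[[0,0,0],[0,0,0]]]'

```text
t: 6.58
position: [0.579, -0.0186, 0.1014]
orientation: [0.098, 0.571, 0.812, -0.069]
force: [0.2, 0.5, 0.4]
gripper_width: 0.0005
grip_force: 0.0
```

Emit:
jog_arm --targets '[[[0.004,-0.011,-0.049],[0,0,0]],[[0,0,0],[0,0,0]]]'

```text
t: 6.75
position: [0.579, -0.0187, 0.1009]
orientation: [0.098, 0.571, 0.812, -0.069]
force: [0.5, -0.0, 0.1]
gripper_width: 0.0003
grip_force: 0.0
```

Emit:
jog_arm --targets '[[[0.004,-0.011,-0.049],[0,0,0]],[[0,0,0],[0,0,0]]]'

```text
t: 6.92
position: [0.579, -0.0189, 0.1004]
orientation: [0.098, 0.571, 0.812, -0.069]
force: [-0.4, 0.9, 0.2]
gripper_width: 0.0003
grip_force: 0.0
```

Emit:
jog_arm --targets '[[[0.004,-0.011,-0.049],[0,0,0]],[[0,0,0],[0,0,0]]]'

```text
t: 7.08
position: [0.5791, -0.019, 0.1]
orientation: [0.098, 0.571, 0.812, -0.069]
force: [-0.2, -0.7, 0.4]
gripper_width: 0.0004
grip_force: 0.0
```

Emit:
jog_arm --targets '[[[0.004,-0.011,-0.049],[0,0,0]],[[0,0,0],[0,0,0]]]'

```text
t: 7.25
position: [0.5791, -0.0191, 0.0995]
orientation: [0.098, 0.571, 0.812, -0.069]
force: [0.3, 0.5, 0.7]
gripper_width: 0.0004
grip_force: 0.0
```

Emit:
jog_arm --targets '[[[0.004,-0.011,-0.049],[0,0,0]],[[0,0,0],[0,0,0]]]'

```text
t: 7.42
position: [0.5791, -0.0192, 0.099]
orientation: [0.098, 0.571, 0.812, -0.069]
force: [-0.6, -0.2, -0.6]
gripper_width: 0.0009
grip_force: 0.0
```

Emit:
jog_arm --targets '[[[0.004,-0.011,-0.049],[0,0,0]],[[0,0,0],[0,0,0]]]'

```text
t: 7.58
position: [0.5794, -0.0191, 0.0989]
orientation: [0.098, 0.571, 0.813, -0.069]
force: [-1.8, 1.0, 3.2]
gripper_width: 0.0002
grip_force: 2.0
```

Emit:
jog_arm --targets '[[[0.004,-0.011,-0.049],[0,0,0]],[[0,0,0],[0,0,0]]]'

```text
t: 7.75
position: [0.5798, -0.019, 0.0989]
orientation: [0.098, 0.571, 0.813, -0.068]
force: [-1.8, 0.8, 7.8]
gripper_width: 0.0006
grip_force: 3.8
```

```bash
python3 -c "
from h import *
ch()
im=cams.camera('wrist');cv2.imwrite('pics/w4.png',cv2.resize(im[160:300,170:360,::-1],None,fx=4,fy=4))"
```

```text
t 7.75 p [ 0.5798 -0.019   0.0989] q [ 0.098  0.571  0.813 -0.068] F [-1.8  0.8  7.8] w 0.001
tcp chute mm [191.  -26.4  15.8] F chute [ 0.5 -1.4  7.9]
```

View pics/w4.png

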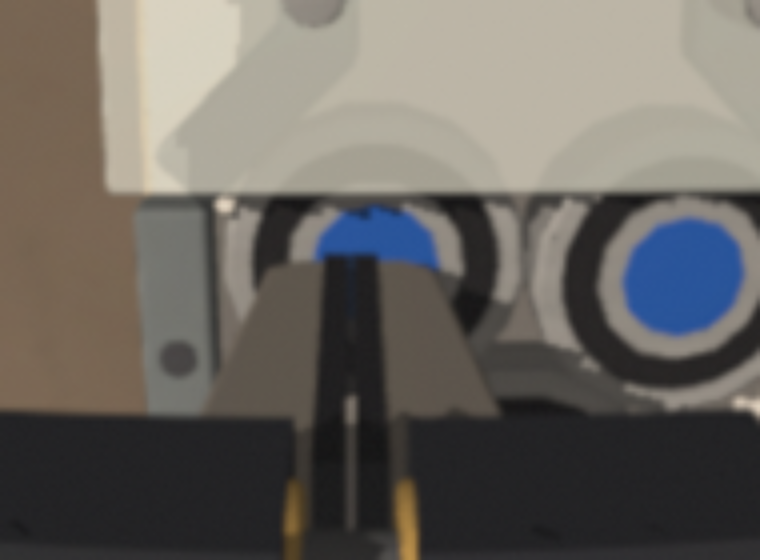

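Tip rests on the −y bearing at ~8 N, clear of the plate edge (crop row 190) — now sliding uphill.

Emit:
jog_arm --targets '[[[0.067,-0.182,0.048],[0,0,0]],[[0.067,-0.182,0.048],[0,0,0]],[[0.067,-0.182,0.048],[0,0,0]]]'

```text
t: 8.05
position: [0.5821, -0.0239, 0.1003]
orientation: [0.098, 0.57, 0.813, -0.068]
force: [-1.2, 2.6, 5.6]
gripper_width: 0.0002
grip_force: 3.0
```

```bash
python3 -c "
from h import *
ch()"
```

```text
t 8.05 p [ 0.5821 -0.0239  0.1003] q [ 0.098  0.57   0.813 -0.068] F [-1.2  2.6  5.6] w 0.0
tcp chute mm [196.6 -25.9  15.9] F chute [-1.4 -0.2  6.1]
```

Emit:
jog_arm --targets '[[[0.067,-0.183,0.046],[0,0,0]],[[0.067,-0.183,0.046],[0,0,0]],[[0.067,-0.183,0.046],[0,0,0]],[[0.067,-0.183,0.046],[0,0,0]]]'

```text
t: 8.38
position: [0.5849, -0.0313, 0.1022]
orientation: [0.098, 0.57, 0.813, -0.068]
force: [-1.4, 3.1, 6.2]
gripper_width: 0.0004
grip_force: 3.3
```

```bash
python3 -c "
from h import *
ch()"
```

```text
t 8.38 p [ 0.5849 -0.0313  0.1022] q [ 0.098  0.57   0.813 -0.068] F [-1.4  3.1  6.2] w 0.0
tcp chute mm [204.7 -25.9  15.8] F chute [-1.8 -0.2  6.8]
```

Emit:
jog_arm --targets '[[[0.067,-0.183,0.047],[0,0,0]],[[0.067,-0.183,0.047],[0,0,0]],[[0.067,-0.183,0.047],[0,0,0]],[[0.067,-0.183,0.047],[0,0,0]]]'

```text
t: 8.72
position: [0.5877, -0.0387, 0.1041]
orientation: [0.098, 0.57, 0.813, -0.068]
force: [-1.0, 1.2, 6.0]
gripper_width: 0.0005
grip_force: 3.2
```

```bash
python3 -c "
from h import *
ch()
im=cams.camera('wrist');cv2.imwrite('pics/w5.png',cv2.resize(im[60:300,150:380,::-1],None,fx=2.4,fy=2.4))"
```

```text
t 8.72 p [ 0.5877 -0.0387  0.1041] q [ 0.098  0.57   0.813 -0.068] F [-1.   1.2  6. ] w 0.001
tcp chute mm [212.8 -25.8  15.8] F chute [-0.  -0.5  6.1]
```

View pics/w5.png

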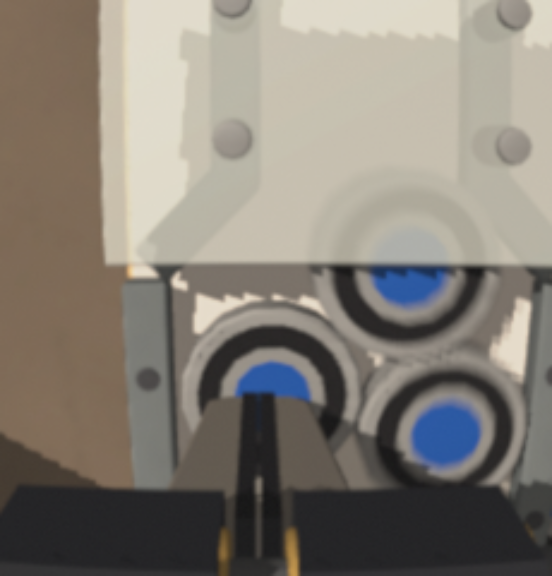

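The held bearing is back ~22 mm; the other has started into the throat and the third is moving down the free side.

Emit:
jog_arm --targets '[[[0.067,-0.183,0.047],[0,0,0]],[[0.067,-0.183,0.047],[0,0,0]],[[0.067,-0.183,0.047],[0,0,0]],[[0,0,0],[0,0,0]],[[0,0,0],[0,0,0]],[[0,0,0],[0,0,0]],[[0,0,0],[0,0,0]],[[0,0,0],[0,0,0]],[[0,0,0],[0,0,0]],[[0,0,0],[0,0,0]]]'

```text
t: 9.6
position: [0.5899, -0.0447, 0.1057]
orientation: [0.099, 0.57, 0.813, -0.068]
force: [-0.4, 1.8, 6.3]
gripper_width: 0.0006
grip_force: 3.1
```

```bash
python3 -c "
from h import *
ch()
im=cams.camera('wrist');cv2.imwrite('pics/w6.png',cv2.resize(im[0:300,150:380,::-1],None,fx=2,fy=2))"
```

```text
t 9.6 p [ 0.5899 -0.0447  0.1057] q [ 0.099  0.57   0.813 -0.068] F [-0.4  1.8  6.3] w 0.001
tcp chute mm [219.4 -25.8  15.9] F chute [-0.3  0.3  6.6]
```

View pics/w6.png

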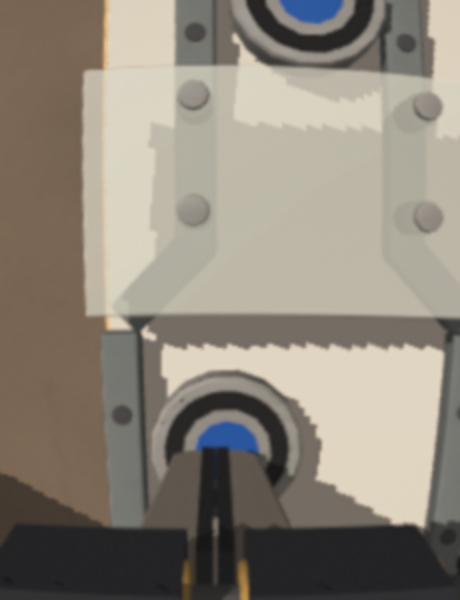

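Both others are through (one visible in the lane at crop (310,10)); lift off and let the third follow.

Emit:
jog_arm --targets '[[[-0.1,0.25,1.1],[0,0,0]],[[-0.33,0.89,3.88],[0,0,0]],[[-0.33,0.89,3.88],[0,0,0]],[[0,0,0],[0,0,0]],[[0,0,0],[0,0,0]],[[0,0,0],[0,0,0]],[[0,0,0],[0,0,0]],[[0,0,0],[0,0,0]],[[0,0,0],[0,0,0]],[[0,0,0],[0,0,0]],[[0,0,0],[0,0,0]],[[0,0,0],[0,0,0]]]'

```text
t: 10.65
position: [0.581, -0.0249, 0.1929]
orientation: [0.098, 0.571, 0.812, -0.069]
force: [-0.4, 0.2, -1.1]
gripper_width: 0.0006
grip_force: 0.0
```

```bash
python3 -c "
from h import *
ch()
im=cams.camera('wrist');cv2.imwrite('pics/w7.png',cv2.resize(im[0:300,130:400,::-1],None,fx=2,fy=2))"
```

```text
t 10.65 p [ 0.581  -0.0249  0.1929] q [ 0.098  0.571  0.812 -0.069] F [-0.4  0.2 -1.1] w 0.001
tcp chute mm [219.1 -27.3 105.8] F chute [-0.5 -0.3 -1. ]
```

View pics/w7.png

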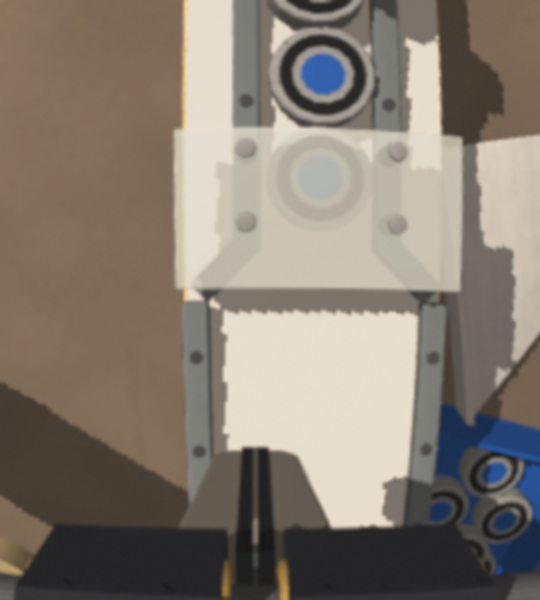

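All three are in one row, touching; the third is under the plate at crop (320,178), about x = 120 mm. One short settle, then hand in.

Emit:
jog_arm --targets '[[[0,0,0],[0,0,0]],[[0,0,0],[0,0,0]],[[0,0,0],[0,0,0]],[[0,0,0],[0,0,0]],[[0,0,0],[0,0,0]],[[0,0,0],[0,0,0]]]'

```text
t: 11.2
position: [0.5811, -0.0247, 0.1933]
orientation: [0.098, 0.571, 0.812, -0.069]
force: [0.1, 1.0, 0.1]
gripper_width: 0.0007
grip_force: 0.0
```

```bash
python3 -c "
from h import *
print(order.finish_job())"
```

```text
the job is handed in; nothing more can be done
None
```

I pushed the gate down to its hard stop, slid one jammed bearing back about 28 mm at 6–8 N, and handed the job in at 11.2 s; the last picture shows all three bearings in one row in the lane, but no verdict came back.

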